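# Clamp the stud and hold the angle gauge on its mark

### The arm

A 6-joint arm with a two-finger parallel gripper is mounted at the origin on the work surface. World frame = base frame: x ahead of the robot, y to its left, z up, the work surface at z = 0. Lengths are in m, angles in rad, forces in N, time in s.
With the tool pointing down it reaches from about 0.35 to 0.975 m from the base axis. Payload 4.9 kg.
Tool frame: the origin (TCP) lies on the mounting face of the last link; the fingertips stand 173 mm ahead of it and the grasp point (between the pads) lies 155 mm ahead of it (tcp_to_grasp is the distance from the TCP to the grasp point, in m); z points along the fingers, y is the line along which they close (so a half turn about z gives the same grasp; the last joint's range is limited). The gripper opens to 85 mm and grips with 20 to 120 N. Pads are 22 mm wide; open, the fingers measure 114 mm over their backs; the gripper's body (76 mm by 85 mm) begins 54 mm behind the grasp point. The pads swing forward as they close: fully open they stand 13 mm farther back than shut.
Start: joints at [1.002, 0.053, 1.613, -0, 1.476, -0.119], TCP at [0.272, 0.563, 0.405] pointing down, gripper open.
Joint ranges: [-3.01, 3.01], [-1.01, 2.22], [0.06, 2.58], [-1.02, 4.17], [0.09, 2.62], [-3.14, 3.14]. Speed limits (rad/s): [2.57, 2.57, 3.14, 3.14, 3.14, 3.14].

### API

Orientations are given as a rotation vector (axis times angle).
In Python, from station import get_obs, get_image, calibration, finish_job, tcp_to_grasp gives the robot as it stands. The module is installed in compiled form; this text tells all that it offers.
- The arm moves only by the tool arm_command, never from a script. Its argument "plan" is a list that holds one entry, the list of rows, each a list of 6 numbers: the shift along the tool's x, y, z in cm, then the turn, a rotation vector about the tool's x, y, z in rad. A call has 1 to 12 rows; each row is the pose to reach, as a shift and turn from the pose commanded when the call began, along the tool's axes at that moment; what a row does not reach only later rows make up. A row lasts 1/12 s, in which the tool goes at most 41.7 mm and 7.16 degrees, less where a joint would pass 70% of its speed; a pose out of reach is approached as far as the arm can. A call with a gripper value outside its range is refused whole. "gripper" is the closure, from -1 (fully open) to 1 (shut), set as the call begins (left out, the last holds). The fingers move at their own pace and stop on an object; "force" is the grip in N (left out, the last holds). Time passes only in rows, so rows that repeat a pose let the fingers close. It gives the time, the measured TCP pose, the force, the opening and the grip force at its end, in the units of the state.
- get_obs(): the state, without advancing time (a new reading comes with each control period).
- get_image(name): name is "scene" or "top" or "wrist"; returns (picture, depth): 400x640x3 uint8, blue, green, red; 400x640 float32, m along the optical axis (not along the pixel's ray), 0 where there is no reading.
- calibration(name): a dict with "fx", "fy", "cx", "cy" (pixels), "pose" (4x4, takes a point from camera to world coordinates). Camera axes: x right, y up, looking along -z (the intrinsics and any distortion apply to the point x, -y, -z); pixel columns grow to the right and rows downward; lengths in m; the calibration is good to about 2 mm. The wrist camera is an equidistant fisheye: a pixel r from the principal point sees the ray r / f radians off the axis. A picture is of the moment at which its call begins: read the wrist's pose just before it. calibration takes no time and is no camera call; for the wrist camera it gives the pose at the moment of the call.
- finish_job(): hands the job in; it is judged then, once.
The state is a dict: "t": time; "q": joint angles; "dq": joint speeds; "effort": joint torques, N m; "tool_pos": TCP position; "tool_rot": TCP orientation; "contact_force": force on the tool from outside, world axes, zero at the start; "wrist_torque": the same for the moment, N m; "opening": finger opening in m; "grip_force": force on a finger pad.
Only numpy, scipy, OpenCV 4.12 (cv2) and the standard library are available. Lean on these libraries where they do the work, as an engineer would, in place of code of your own. Each camera call takes 0.05 s, during which the arm holds its last target. There are 200 camera calls.

### The job

Clamp the stud offcut down by pushing the toggle clamp's handle fully home. Then pick up the angle gauge by its lug, stand the middle of its base on the hewn crown of the stud, in line with the stud, and rock it there until its swinging pointer settles on the set hand. Finish holding it like that, still in the gripper and resting lightly on the crown, so that the slope can be scribed: do not let go, do not shift the stud, and do not disturb the other things on the bench.

Things in the scene. Friction and masses are not known exactly. Their poses are not given: they have to be found in the camera images.
- crown (a point): Top of the stud's crown, mid-thickness; axes of the stud. 80 mm above the stud's underside, 125 mm above the bench. The crown is a round ridge of 10 mm radius along the stud's x; the top falls away from it by 30 degrees towards +y and by 31, then 40 degrees towards -y, so a flat base tilted less than that touches the ridge alone.
- stud: Stud offcut: brown timber, 45 mm thick (x), 170 mm long (y), loose, about 0.32 kg, lying on the joist board between low cleats. Origin at the middle of its underside; the crown is 30 mm from there towards -y. Its +y end is half-lapped: the last 55 mm are only 30 mm high, and the clamp's foot comes down there, 90 mm from the crown.
- clamp (a joint): Angle of the toggle clamp's handle, rad: 0 is fully home (handle level), 0.7 to 1.1 at the start (handle raised, holding bar lifted). It turns about a level axis through clamp_pivot, stiffly (about 4 N at the grip), and stays where it is left. The bar follows by a toggle linkage and presses its foot on the stud at the very end.
- clamp_pivot (a point): Axis of the clamp's handle, 101 mm above the bench; the axes are those of the joist board (x across it, y along it, z up), parallel to the stud's axes. At angle q the handle points from here along (0, cos q, sin q) of these axes.
- clamp_grip (a point): Grip point on the clamp handle's centre line, 105 mm from clamp_pivot. The rubber grip is a round bar of 19 mm diameter, 50 to 130 mm from the pivot. Nothing lies above or beside it but the lifted holding bar, on the other side of the pivot.
- gauge_mid (a point): Centre of the angle gauge, 68 mm above the underside of its base (136 mm tall in all, about 0.3 kg; at the start it stands upright on the bench). Axes of the gauge: z up to the lug, x out of the dial (which faces away from the robot at the start), y along the base. Grey dial case, 92 mm diameter, 24 mm thick along x, its axis 58 mm above the underside.
- gauge_foot (a point): Middle of the flat underside of the gauge's base, axes of the gauge, 68 mm below gauge_mid. The base bar is 110 mm long (y), 30 mm wide (x).
- gauge: The angle gauge; origin and axes as for gauge_foot. Its ribbed grip lug tops the dial case: 24 mm thick along x (grasp it there, fingers on its two x faces), 30 mm along y, from 103 to 136 mm above the underside.
- pointer (a joint): Angle on the dial, rad, of the swinging pointer: a slender black needle up from the dial's middle, weighted below, hanging plumb; swings settle in about a second. 0 points to the lug, positive is clockwise facing the dial (towards the gauge's +y). Leaning the lug towards the gauge's -y by an angle makes it read plus that angle.
- set_hand (a joint): Angle of the set hand (a broad grey wedge in the outer part of the dial, narrowing inwards; it stays as set and is behind the glass), rad, on the dial, counted like the pointer: 0.16 to 0.40.
- needle (a point): The pointer's own frame; origin at the dial's middle, z along the needle.
- wedge (a point): The set hand's own frame; origin at the dial's middle, z towards the wedge.
- clamp_bar: The clamp's holding bar; origin on its pivot, y along the bar away from the foot. The foot is 62 mm from the pivot.
- joist: The joist offcut that serves as marking-out board, fixed: 195 mm (x) by 400 mm (y) by 45 mm thick, with the clamp screwed on; origin in the middle of its underside, on the bench. When the clamp is home its handle has 46 mm clear below it to the board.
- meter_case: Bystander: dark plastic instrument case, 105 x 150 x 45 mm, loose; origin under its centre.
- beaker: Bystander: plastic measuring beaker, 68 mm wide, 75 mm tall, loose; origin under its centre.
- work_lamp: Bystander: small battery lamp, 40 x 110 x 30 mm, loose; origin under its centre.
Things that resemble listed ones, but are neither listed nor needed, are in the scene too. There is more than one size of the stud; the one meant has the size given above.

How it is judged:
On the way, in this order (a step that is already met when the one before it is completed fails the run):
1. the clamp is home on the stud while the gauge still stands on the bench (value of joint clamp below 0.06 rad and contact force between clamp_bar and stud above 1 N and height (world z) of gauge_foot below 0.02 m), for 0.2 s.
2. the gauge is lifted in the gripper (height (world z) of gauge_foot above 0.05 m and contact force between the fingers and gauge above 1 N), for 0.2 s.
At the end, for the whole second after the job is handed in: Clamp handle home (within 0.06 rad), its foot pressing the stud; gauge held still in the fingers, base middle within 22 mm of the crown top, in line within 10 degrees, pressing the stud with 0.4 to 25 N and nothing else; pointer still, within 3 degrees of the set hand; stud moved under 12 mm (value of joint clamp below 0.06 rad and contact force between clamp_bar and stud above 1 N and angle between the z axis of needle and the z axis of wedge, either way round below 0.052 rad and velocity of joint pointer between -0.3 and 0.3 rad/s and contact force between gauge and stud between 0.4 and 25 N and contact force between the fingers and gauge above 1 N and contact force between gauge and joist below 0.1 N and contact force between gauge and clamp_bar below 0.1 N and distance between gauge_foot and crown below 0.022 m and angle between the x axis of gauge_foot and the x axis of crown, either way round below 0.17 rad and linear speed of gauge below 0.02 m/s and distance of stud from where it was at the start of the episode below 0.012 m); the arm keeps its last pose, push and grip.
It fails at once if a bystander is moved more than 20 mm (distance of any of meter_case, beaker, work_lamp from where it was at the start of the episode above 0.02 m).
It fails at once if the gauge is pressed hard on the stud (contact force between gauge and stud above 50 N).
It also fails if it takes over 69 s, if anything falls off the work surface, if the arm or the gripper's body presses on something with over 40 N, if the wrist force passes 120 N, or if a joint passes its speed limit or range.

## Working session

There is one attempt and no reset: what is moved stays moved. The work goes in short steps, Python scripts to look and compute and a tool call to move; the robot and the scene stay as the last step left them, time stands still between calls to the robot, and variables do not carry over. Pictures are saved under pics/ and viewed, at most 10 in all, crops included, and the job is handed in when it is done.

Besides the shell and the picture viewer there is one more tool, called by a JSON object that holds its "fn" and its "kwargs". arm_command: Moves the arm, as the interface text tells. Its arguments: {"type":"object","properties":{"plan":{"type":"array"},"gripper":{"type":"number"},"force":{"type":"number"}},"required":["plan"]}

```bash
mkdir -p pics; cat > h.py <<'E'
import numpy as np, cv2
from station import *
from scipy.spatial.transform import Rotation as R
def snap(n,f=None):
    c=calibration(n); im,d=get_image(n)
    np.savez(f'{f or n}.npz',im=im,d=d,**{k:np.array(c[k]) for k in('fx','fy','cx','cy','pose')})
    return im,d,c
def load(f): return np.load(f'{f}.npz')
def px2w(s,u,v,z=None):
    P=s['pose']
    x=(u-s['cx'])/s['fx'];y=(v-s['cy'])/s['fy']
    if z is None:
        d=s['d'][int(round(v)),int(round(u))]; p=np.array([x*d,-y*d,-d]); return P[:3,:3]@p+P[:3,3]
    r=P[:3,:3]@np.array([x,-y,-1]); return P[:3,3]+r*(z-P[2,3])/r[2]
E
python3 - <<'E'
from h import *
for n in('scene','top'):
    im,d,c=snap(n); cv2.imwrite(f'pics/{n}0.png',im); print(n,{k:c[k] for k in c if k!='pose'}); print(np.round(c['pose'],3))
print(get_obs()); print(tcp_to_grasp)
E
```

```text
scene {'fx': 427.4648580657879, 'fy': 427.4648580657879, 'cx': 319.17305379556313, 'cy': 201.6084358333607}
[[ 0.393 -0.74   0.546  1.023]
 [ 0.92   0.316 -0.233 -0.257]
 [-0.     0.594  0.804  0.894]
 [ 0.     0.     0.     1.   ]]
top {'fx': 433.04939756294436, 'fy': 433.04939756294436, 'cx': 319.8213410390102, 'cy': 204.88080331797863}
[[-0.021  0.991 -0.135  0.319]
 [-1.    -0.019  0.017 -0.015]
 [ 0.014  0.135  0.991  1.286]
 [ 0.     0.     0.     1.   ]]
{'t': 0.1, 'q': array([ 1.00204656e+00,  5.32680192e-02,  1.61415978e+00, -3.86146489e-06,
        1.47595832e+00, -1.19001509e-01]), 'dq': array([-0.0009853 , -0.00143161, -0.00153027,  0.00310751, -0.00134553,
       -0.0015083 ]), 'effort': array([ 8.55388225e-04, -3.94896662e+01, -3.71367109e+01, -1.21076264e-04,
        3.85542095e-03, -2.97869633e-05]), 'tool_pos': array([0.27158013, 0.56264018, 0.40359796]), 'tool_rot': array([-7.00389006e-01, -3.06190735e+00,  2.65376753e-03]), 'contact_force': array([ 0.43970517, -0.14562089, -0.39307851]), 'wrist_torque': array([ 0.00023667, -0.00962359, -0.01970429]), 'grip_force': 0.0, 'opening': 0.08523721592720196}
0.1547
```

View pics/scene0.png

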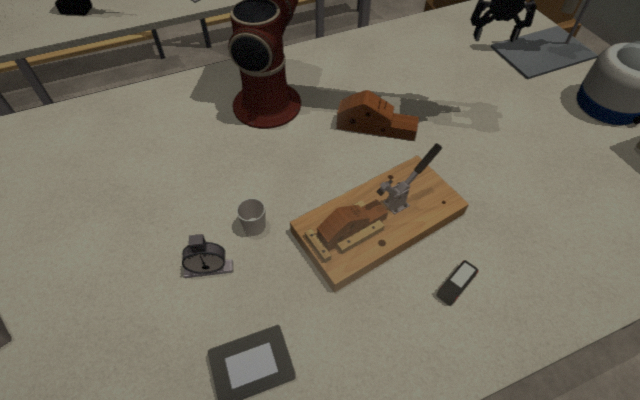

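View pics/top0.png

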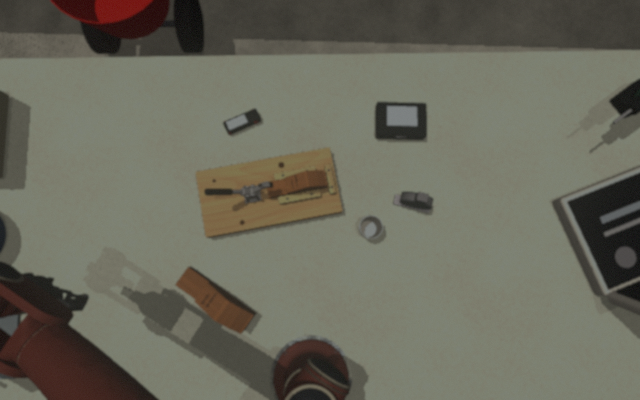

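The scene view has the joist board with the small stud at (350,220), the clamp handle at (427,160) and the gauge at (205,258). The beaker is at (252,217), the meter case at (250,362) and the lamp at (458,282). There are two candidate studs: the one at (350,220) between the cleats on the joist, and a larger one at (377,115) lying on the bare bench. The one on the joist fits the description. I'll confirm that in an enlarged crop.

```bash
python3 - <<'E'
from h import *
s=load('scene');t=load('top')
a=cv2.resize(s['im'][140:285,285:475],None,fx=2.1,fy=2.1,interpolation=2)   # 399x304
b=cv2.resize(s['im'][225:285,175:240],(400,304),interpolation=2)
c=cv2.resize(t['im'][140:240,190:350],(480,300),interpolation=2)
d=cv2.resize(t['im'][180:220,385:440],(320,300),interpolation=2)
row1=np.hstack([a[:304,:399],b]);row2=np.hstack([c,d])[:, :row1.shape[1]]
cv2.imwrite('pics/crop1.png',np.vstack([row1[:300],row2]))
co=[px2w(t,u,v,.045) for u,v in[(196,171),(331,150),(343,213),(207,236)]]
print(np.round(co,3)); print('ctr',np.mean(co,0))
y=(co[0]+co[3]-co[1]-co[2]);print('yaw of y axis',np.degrees(np.arctan2(y[1],y[0])))
for n,uv in dict(gauge=(204,258),gl=(197,242),hand=(436,150)).items(): print(n,px2w(s,*uv))
for n,uv in dict(gt=(416,200),h0=(207,191),st=(300,182)).items(): print(n,px2w(t,*uv))
E
```

```text
[[ 0.594  0.323  0.045]
 [ 0.65  -0.072  0.045]
 [ 0.463 -0.102  0.045]
 [ 0.404  0.289  0.045]]
ctr [0.52769749 0.10959144 0.045     ]
yaw of y axis 98.29722414413195
gauge [ 0.50771877 -0.30980379  0.07455436]
gl [ 0.5029157  -0.31007337  0.13449252]
hand [0.51672386 0.24297415 0.19250195]
gt [ 0.48572353 -0.29665547  0.12069221]
h0 [0.50661084 0.25103997 0.20499533]
st [0.54203423 0.01892987 0.11764391]
```

View pics/crop1.png

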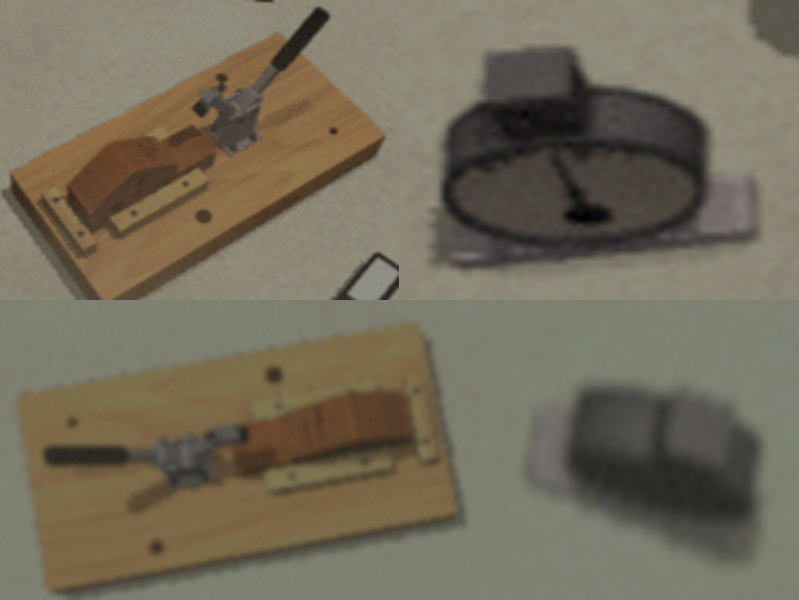

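The crop confirms it: the stud on the joist has the half-lap under the clamp and sits between the cleats. The clamp handle is raised, and the gauge dial faces the scene camera. Next I'll fit poses from the depth clouds.

```bash
cat >> h.py <<'E'
def cloud(s,u0,u1,v0,v1):
    u,v=np.meshgrid(np.arange(u0,u1),np.arange(v0,v1)); d=s['d'][v0:v1,u0:u1]
    p=np.stack([(u-s['cx'])/s['fx']*d,-(v-s['cy'])/s['fy']*d,-d],-1)[d>0]
    return p@s['pose'][:3,:3].T+s['pose'][:3,3], s['im'][v0:v1,u0:u1][d>0]
E
python3 - <<'E'
from h import *
s=load('scene');t=load('top')
yaw=np.radians(8.3); 
# joist edges from board-top points
for n,S,b in(('scene',s,(285,475,140,290)),('top',t,(190,350,140,240))):
    p,c=cloud(S,*b)
    q=p[(p[:,2]>.035)&(p[:,2]<.055)]; r=cv2.minAreaRect((q[:,:2]*1000).astype(np.float32)); print(n,'joist rect',r,'z',np.median(q[:,2]))
    C=np.array([.528,.110]);M=np.array([[np.cos(yaw),np.sin(yaw)],[-np.sin(yaw),np.cos(yaw)]])
    L=(p[:,:2]-C)@M.T
    h=(L[:,1]>.05)&(p[:,2]>.13)&(L[:,1]<.19)&(abs(L[:,0])<.05)&(c.max(1)<60)
    A=np.c_[L[h],p[h,2]]; print('handle n',h.sum(),np.round(A[np.argsort(A[:,1])][::max(1,h.sum()//10)],3).tolist())
    if h.sum()>5:
        m=A.mean(0);d=np.linalg.svd(A-m)[2][0];d*=np.sign(d[1]);print('dir',d,'mean',m,'q',np.arctan2(d[2],d[1]))
    w=(L[:,1]<.03)&(p[:,2]>.1)&(abs(L[:,0])<.06)&(L[:,1]>-.2)
    B=np.c_[L[w],p[w,2]]
    for y in np.arange(-.16,.03,.01):
        k=abs(B[:,1]-y)<.005
        if k.sum()>2: print(round(y,3),k.sum(),'x',np.round([B[k,0].min(),B[k,0].max()],3),'z',round(np.median(B[k,2]),4))
for n,S,b in(('scene',s,(178,240,230,282)),('top',t,(390,440,185,215))):
    p,c=cloud(S,*b); 
    for lo,hi in((.005,.02),(.128,.15)):
        k=p[(p[:,2]>lo)&(p[:,2]<hi)]
        if len(k)>5: print(n,lo,len(k),k.mean(0),cv2.minAreaRect((k[:,:2]*1000).astype(np.float32)))
E
```

```text
scene joist rect ((533.123046875, 113.46349334716797), (197.54275512695312, 401.5462341308594), 9.516796112060547) z 0.04396283560970815
handle n 241 [[0.002, 0.09, 0.144], [0.008, 0.095, 0.147], [0.004, 0.101, 0.161], [0.001, 0.105, 0.165], [0.003, 0.111, 0.17], [0.007, 0.116, 0.174], [0.009, 0.122, 0.176], [0.008, 0.127, 0.183], [0.004, 0.132, 0.189], [0.006, 0.137, 0.195], [0.007, 0.144, 0.199]]
dir [-0.0216182   0.67148443  0.74070326] mean [0.00515858 0.11632858 0.17211765] q 0.8343742859023359
-0.15 51 x [-0.013  0.032] z 0.1021
-0.14 108 x [-0.015  0.031] z 0.1078
-0.13 108 x [-0.014  0.032] z 0.1138
-0.12 117 x [-0.015  0.032] z 0.1197
-0.11 91 x [-0.015  0.032] z 0.1227
-0.1 72 x [-0.013  0.031] z 0.1184
-0.09 66 x [-0.014  0.031] z 0.1125
-0.08 60 x [-0.014  0.031] z 0.1082
-0.07 47 x [-0.015  0.029] z 0.1025
-0.02 15 x [0.    0.012] z 0.1381
-0.01 49 x [-0.001  0.013] z 0.1443
0.0 38 x [-0.002  0.013] z 0.1542
0.01 40 x [0.001 0.013] z 0.1509
0.02 20 x [0.002 0.013] z 0.1257
top joist rect ((532.105224609375, 114.4624252319336), (196.05177307128906, 400.48040771484375), 9.
[... 837 characters left out ...]
z 0.1571
0.01 23 x [-0.003  0.011] z 0.1557
0.02 23 x [-0.003  0.01 ] z 0.1345
scene 0.005 277 [ 0.50469779 -0.30449806  0.01095399] ((495.773681640625, -311.05926513671875), (110.45750427246094, 31.129199981689453), 75.88786315917969)
scene 0.128 164 [ 0.4963795  -0.31061206  0.13411739] ((495.1697998046875, -310.52642822265625), (28.778844833374023, 25.27800750732422), 75.65494537353516)
top 0.005 165 [ 0.49474238 -0.30013093  0.01045171] ((505.26776123046875, -320.3883056640625), (149.07249450683594, 84.9752197265625), 88.70355987548828)
top 0.128 106 [ 0.49296838 -0.30845701  0.13645437] ((493.1672668457031, -309.227783203125), (29.964305877685547, 24.081336975097656), 75.87995910644531)
```

```bash
cat >> h.py <<'E'
def down(yawx,lean=0,tilt=0):
    "tool down, tool x at yawx deg; lean about tool y (deg)"
    a=np.radians(yawx); x=np.array([np.cos(a),np.sin(a),0]); z=np.array([0,0,-1.])
    return R.from_matrix(np.c_[x,np.cross(z,x),z])*R.from_euler('y',lean,degrees=True)
def row(pos,rot,cmd=None):
    "row in cm/rad from cmd pose (pos,R) (default measured)"
    o=get_obs(); p0,r0=cmd or (o['tool_pos'],R.from_rotvec(o['tool_rot']))
    return np.round(np.r_[r0.inv().apply(np.array(pos)-p0)*100,(r0.inv()*rot).as_rotvec()],3)
PIV=np.array([.5213,.170,.101]);JY=np.array([-.167,.986,0]);CR=np.array([.5513,.0023,.125])
E
python3 - <<'E'
from h import *
print(row(np.r_[(PIV+JY*.07)[:2],.40],down(99.6)))
E
```

```text
[-3.5505e+01 -1.8795e+01  3.8600e-01 -2.0000e-03  1.0000e-03  9.5300e-01]
```

{"fn": "arm_command", "kwargs": {"plan": [[[-3.5,-1.9,0.1,0,0,0.1],[-7,-3.7,0.1,0,0,0.2],[-10.5,-5.6,0.1,0,0,0.3],[-14,-7.5,0.2,0,0,0.4],[-17.5,-9.4,0.2,0,0,0.5],[-21,-11.2,0.2,0,0,0.6],[-24.5,-13.1,0.3,0,0,0.7],[-28,-15,0.3,0,0,0.8],[-31.5,-16.9,0.3,0,0,0.9],[-34.5,-18.5,0.4,0,0,0.95],[-35.5,-18.8,0.4,0,0,0.953],[-35.5,-18.8,0.4,0,0,0.953]]], "gripper": 1, "force": 60}}

```text
t: 1.1
tool_pos: [0.5109, 0.2372, 0.4001]
tool_rot: [-2.031, -2.396, 0.001]
contact_force: [-0.2, -0.6, -0.1]
opening: 0.0001
grip_force: 0.0
```

```bash
python3 - <<'E'
from h import *
o=get_obs(); r=R.from_rotvec(o['tool_rot']); print(o['t'],o['tool_pos'],o['opening'],o['contact_force']); print(r.as_matrix().round(3))
im,d,c=snap('wrist','w1'); im2,d2,c2=snap('scene','s1')
cv2.imwrite('pics/w1.png',np.hstack([cv2.resize(im,(400,250)),cv2.resize(im2[120:300,290:480],(264,250))]))
# tip path rows (tool axes) 
for q in (.6,.4,.2,0):
    y=.098*np.cos(q)-.0095*np.sin(q); z=.101+.098*np.sin(q)+.0095*np.cos(q)
    print(q,row(np.r_[(PIV+JY*y)[:2],z+.173],down(99.6)))
E
```

```text
1.1 [0.51094272 0.23722731 0.40009535] 0.00011035498611739123 [-0.23752232 -0.63829697 -0.11541271]
[[-0.164  0.987 -0.001]
 [ 0.987  0.164 -0.   ]
 [-0.    -0.001 -1.   ]]
0.6 [ 5.080e-01  1.600e-02  6.307e+00 -1.000e-03 -1.000e-03  1.000e-03]
0.4 [ 1.612e+00  1.800e-02  7.934e+00 -1.000e-03 -1.000e-03  1.000e-03]
0.2 [ 2.370e+00  2.000e-02  9.747e+00 -1.000e-03 -1.000e-03  1.000e-03]
0 [ 2.7530e+00  2.3000e-02  1.1676e+01 -1.0000e-03 -1.0000e-03  1.0000e-03]
```

View pics/w1.png

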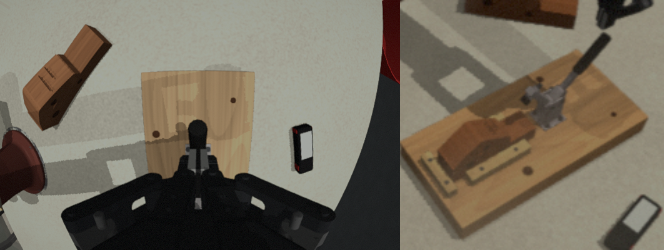

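The wrist view shows the handle (its end at (198,125) in the half-size image) lined up laterally with the closed fingers at about (198,200). I'll push along the arc.

{"fn": "arm_command", "kwargs": {"plan": [[[0,0,1.5,0,0,0],[0,0,3,0,0,0],[0.1,0,4.2,0,0,0],[0.3,0,5.2,0,0,0],[0.5,0,6.3,0,0,0],[0.9,0,6.9,0,0,0],[1.3,0,7.4,0,0,0],[1.6,0,7.9,0,0,0],[1.9,0,8.4,0,0,0],[2.1,0,9,0,0,0],[2.4,0,9.7,0,0,0],[2.5,0,10.3,0,0,0]]]}}

```text
t: 2.2
tool_pos: [0.5054, 0.2642, 0.2971]
tool_rot: [-2.027, -2.4, -0.001]
contact_force: [0.1, -0.6, 3.8]
opening: 0.0005
grip_force: 1.7
```

{"fn": "arm_command", "kwargs": {"plan": [[[0,0,0.3,0,0,0],[0.1,0,0.6,0,0,0],[0.1,0,0.8,0,0,0],[0.2,0,1,0,0,0],[0.2,0,1.2,0,0,0],[0.2,0,1.3,0,0,0],[0.2,0,1.3,0,0,0]]]}}

```text
t: 2.78
tool_pos: [0.5051, 0.2659, 0.2846]
tool_rot: [-2.027, -2.4, -0.0]
contact_force: [-0.2, 2.3, 2.8]
opening: 0.0001
grip_force: 0.9
```

{"fn": "arm_command", "kwargs": {"plan": [[[0,0,0.1,0,0,0],[0,0,0.2,0,0,0],[0,0,0.3,0,0,0],[0,0,0.3,0,0,0]]]}}

```text
t: 3.12
tool_pos: [0.5053, 0.266, 0.2838]
tool_rot: [-2.027, -2.4, -0.0]
contact_force: [-6.3, -0.1, 12.3]
opening: 0.0001
grip_force: 6.2
```

{"fn": "arm_command", "kwargs": {"plan": [[[0,0,0.15,0,0,0],[0,0,0.3,0,0,0],[0,0,0.3,0,0,0],[0,0,0.3,0,0,0]]]}}

```text
t: 3.45
tool_pos: [0.5056, 0.2661, 0.2834]
tool_rot: [-2.027, -2.4, 0.0]
contact_force: [-11.0, -1.7, 23.7]
opening: -0.0003
grip_force: 11.8
```

```bash
python3 - <<'E'
from h import *
im,d,c=snap('scene','s2')
s=load('s2'); p,c=cloud(s,285,475,140,290)
C=np.array([.5325,.114]);a=np.radians(9.6);M=np.array([[np.cos(a),np.sin(a)],[-np.sin(a),np.cos(a)]])
L=(p[:,:2]-C)@M.T
cv2.imwrite('pics/s2.png',cv2.resize(im[120:300,290:480],None,fx=3,fy=3,interpolation=2))
E
```

```text
(no output)
```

View pics/s2.png

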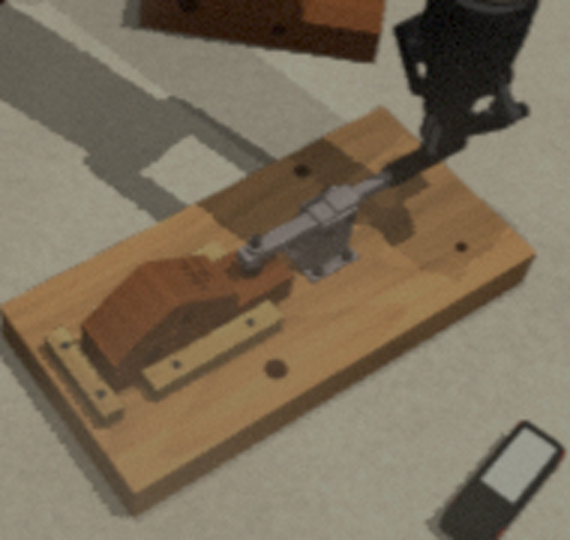

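The handle is level at (410,165) in the crop and the bar's foot is down on the half-lap at (245,255). The 24 N reaction also says it is at the stop. I'll retreat and go to the gauge.

{"fn": "arm_command", "kwargs": {"plan": [[[0,0,-3,0,0,0],[0,0,-7,0,0,0],[0,0,-10,0,0,0],[0,0,-12,0,0,0],[0,0,-12.5,0,0,0]]]}}

```text
t: 3.92
tool_pos: [0.5058, 0.2658, 0.4083]
tool_rot: [2.025, 2.397, 0.009]
contact_force: [-0.0, -0.4, 0.3]
opening: 0.0001
grip_force: 0.0
```

```bash
python3 - <<'E'
from h import *
o=get_obs();print(o['tool_pos'],o['contact_force'])
print(row([.494,-.310,.40],down(75.9)))
E
```

```text
[0.50582353 0.26580157 0.40832701] [-0.00513004 -0.35342854  0.32172915]
[-5.6575e+01 -1.0786e+01  7.1900e-01  7.0000e-03 -2.0000e-03  4.1400e-01]
```

{"fn": "arm_command", "kwargs": {"plan": [[[-3,-0.6,0,0,0,0.03],[-7,-1.3,0.1,0,0,0.06],[-11,-2.1,0.1,0,0,0.1],[-15,-2.9,0.2,0,0,0.13],[-19,-3.6,0.2,0,0,0.16],[-23,-4.4,0.3,0,0,0.2],[-27,-5.2,0.3,0,0,0.23],[-31,-5.9,0.4,0,0,0.26],[-35,-6.7,0.4,0,0,0.3],[-39,-7.5,0.5,0,0,0.33],[-43,-8.2,0.5,0,0,0.36],[-46,-8.8,0.6,0,0,0.414]]], "gripper": -1}}

```text
t: 4.92
tool_pos: [0.4943, -0.2053, 0.3954]
tool_rot: [-2.479, -1.926, 0.003]
contact_force: [0.0, 0.2, 0.2]
opening: 0.0852
grip_force: 0.0
```

{"fn": "arm_command", "kwargs": {"plan": [[[-3,0.4,0,0,0,0],[-6,0.9,0.1,0,0,0],[-8.5,1.3,0.1,0,0,0],[-9.5,1.4,0.1,0,0,0],[-9.5,1.4,0.1,0,0,0]]]}}

```text
t: 5.33
tool_pos: [0.485, -0.2997, 0.3944]
tool_rot: [-2.478, -1.926, 0.002]
contact_force: [-0.3, 0.3, -0.3]
opening: 0.0853
grip_force: 0.0
```

```bash
python3 - <<'E'
from h import *
o=get_obs();print(o['t'],o['tool_pos'],o['opening'])
print('pre',row([.494,-.310,.33],down(75.9)),'g',row([.494,-.310,.275],down(75.9)))
im,d,c=snap('wrist','w2');cv2.imwrite('pics/w2.png',im)
E
```

```text
5.3333 [ 0.48497493 -0.29966755  0.39443846] 0.08534760937601142
pre [-7.850e-01  1.151e+00  6.439e+00 -3.000e-03 -1.000e-03 -3.000e-03] g [-7.9000e-01  1.1700e+00  1.1939e+01 -3.0000e-03 -1.0000e-03 -3.0000e-03]
```

View pics/w2.png

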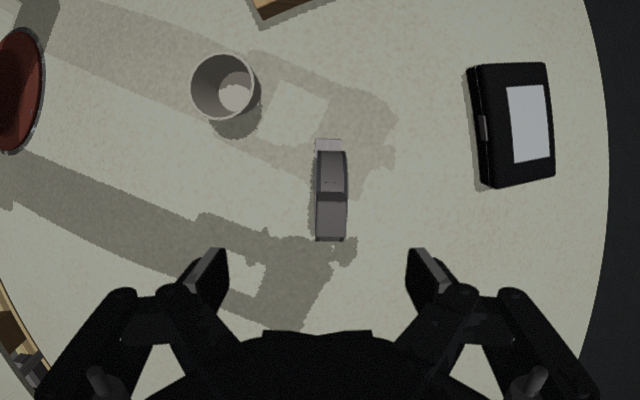

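The wrist view shows the gauge from above, lined up with the tool. The lug top is at about (331,218), between the open fingers at (215,275) and (425,275). I'll compute its position with the fisheye model.

```bash
cat >> h.py <<'E'
def fish(s,u,v,z=None,d=None):
    a=np.array([u-s['cx'],v-s['cy']]);r=np.hypot(*a);th=r/s['fx'];k=np.tan(th)*a/r
    ray=s['pose'][:3,:3]@np.array([k[0],-k[1],-1]);o=s['pose'][:3,3]
    return o+ray*((z-o[2])/ray[2] if d is None else d)
E
python3 - <<'E'
from h import *
s=load('w2');print(s['pose'].round(3),s['fx'],s['cx'],s['cy'])
for u,v in[(331,218),(317,205),(346,205),(331,240),(331,197)]: d=s['d'][v,u]; print(u,v,d,fish(s,u,v,z=.136),fish(s,u,v,d=d))
E
```

```text
[[ 0.969  0.237  0.067  0.5  ]
 [-0.246  0.935  0.254 -0.235]
 [-0.003 -0.262  0.965  0.364]
 [ 0.     0.     0.     1.   ]] 309.70691628693146 316.78545179187927 202.20252325725014
331 218 0.2389768 [ 0.49185185 -0.30977592  0.136     ] [ 0.49188199 -0.30950673  0.13681912]
317 205 0.23748386 [ 0.48390637 -0.29695262  0.136     ] [ 0.48388136 -0.29704779  0.13565073]
346 205 0.23709618 [ 0.50548675 -0.30242831  0.136     ] [ 0.50548769 -0.30244034  0.13595942]
331 240 0.29809478 [ 0.48757147 -0.32769737  0.136     ] [ 0.48480287 -0.34798873  0.08616353]
331 197 0.24953255 [ 0.4957878  -0.29344267  0.136     ] [ 0.49552041 -0.29695776  0.12232692]
```

{"fn": "arm_command", "kwargs": {"plan": [[[-0.8,1.1,2,0,0,0],[-0.8,1.1,5,0,0,0],[-0.8,1.1,8,0,0,0],[-0.8,1.1,10.5,0,0,0],[-0.8,1.1,11.7,0,0,0],[-0.8,1.1,12.1,0,0,0],[-0.8,1.1,12.1,0,0,0]]]}}

```text
t: 5.97
tool_pos: [0.4945, -0.3073, 0.2748]
tool_rot: [-2.474, -1.932, 0.001]
contact_force: [-0.1, -0.1, 0.3]
opening: 0.0852
grip_force: 0.0
```

{"fn": "arm_command", "kwargs": {"plan": [[[0,0,0,0,0,0],[0,0,0,0,0,0],[0,0,0,0,0,0],[0,0,0,0,0,0],[0,0,0,0,0,0],[0,0,0,0,0,0],[0,0,0,0,0,0],[0,0,0,0,0,0]]], "gripper": 1, "force": 80}}

```text
t: 6.63
tool_pos: [0.4947, -0.3087, 0.2769]
tool_rot: [2.476, 1.931, -0.0]
contact_force: [-3.0, -0.0, 6.2]
opening: 0.0232
grip_force: 79.3
```

Gripped: the opening is 23 mm and the grip force is 79 N. I'll lift it, then tilt the dial to the scene camera.

{"fn": "arm_command", "kwargs": {"plan": [[[0,0,-1,0,0,0],[0,0,-3,0,0,0],[0,0,-6,0,0,0],[0,0,-9,0,0,0],[0,0,-11,0,0,0],[0,0,-12,0,0,0],[0,0,-12,0,0,0],[0,0,-12,0,0,0]]]}}

```text
t: 7.3
tool_pos: [0.4943, -0.3082, 0.3945]
tool_rot: [-2.476, -1.931, 0.0]
contact_force: [0.2, -0.3, -5.3]
opening: 0.0231
grip_force: 78.8
```

```bash
python3 - <<'E'
from h import *
o=get_obs();print(o['t'],o['tool_pos'],o['opening'],o['contact_force'])
print(row([.6,-.30,.58],down(75.9)*R.from_euler('x',-.6)))
E
```

```text
7.3 [ 0.49426341 -0.30824806  0.39454538] 0.023148981207098848 [ 0.16813026 -0.30044459 -5.27475272]
[ 3.3880e+00  1.0030e+01 -1.8556e+01 -6.0100e-01 -1.0000e-03 -0.0000e+00]
```

{"fn": "arm_command", "kwargs": {"plan": [[[0.3,1,-2,-0.05,0,0],[0.7,2,-4,-0.1,0,0],[1,3,-6,-0.2,0,0],[1.4,4,-8,-0.25,0,0],[1.7,5,-10,-0.3,0,0],[2.1,6,-12,-0.37,0,0],[2.4,7,-14,-0.45,0,0],[2.8,8,-16,-0.5,0,0],[3.2,9,-17.5,-0.57,0,0],[3.4,10,-18.5,-0.6,0,0],[3.4,10,-18.5,-0.6,0,0],[3.4,10,-18.5,-0.6,0,0]]]}}

```text
t: 8.3
tool_pos: [0.6, -0.2999, 0.5773]
tool_rot: [2.075, 1.618, 0.496]
contact_force: [-0.5, -0.0, -5.5]
opening: 0.0232
grip_force: 79.3
```

```bash
python3 - <<'E'
from h import *
o=get_obs();r=R.from_rotvec(o['tool_rot']);print(o['t'],o['tool_pos'],o['opening'],r.as_matrix().round(3).tolist())
im,d,c=snap('scene','s3'); s=load('s3')
# dial centre predicted: grasp point taken 121 mm above underside; dial axis 58 mm, front face +12 mm in x
D=o['tool_pos']+r.apply([0,.012,.155+.063]); k=s['pose'][:3,:3].T@(D-s['pose'][:3,3]); u=s['cx']-s['fx']*k[0]/k[2];v=s['cy']+s['fy']*k[1]/k[2];print(D,u,v)
u,v=int(u),int(v);a=im[v-70:v+60,u-75:u+75];cv2.imwrite('pics/s3.png',cv2.resize(a,None,fx=4.6,fy=4.6,interpolation=cv2.INTER_CUBIC)); print(a.shape)
E
```

```text
8.3 [ 0.60002191 -0.29988772  0.57725946] 0.02315462836649689 [[0.243, 0.804, 0.542], [0.97, -0.202, -0.135], [0.001, 0.559, -0.829]]
[ 0.72792537 -0.33166267  0.40319322] 173.2140150313968 278.6496955292603
(130, 150, 3)
```

View pics/s3.png

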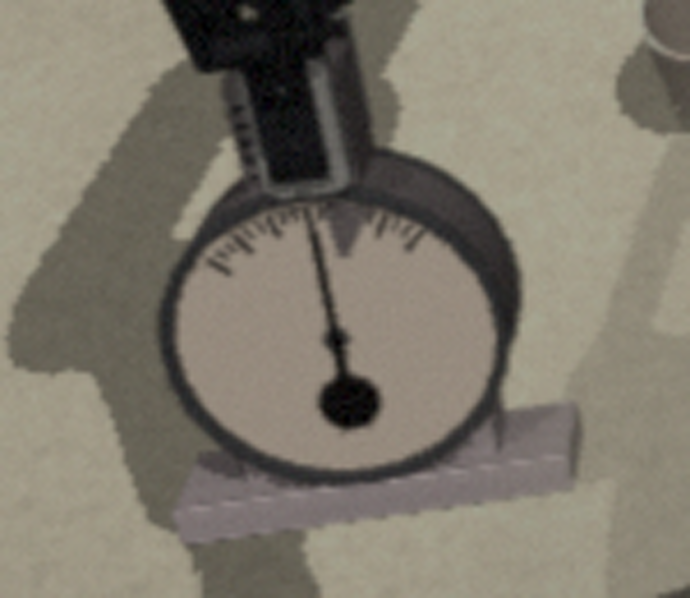

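The dial is clear, in crop pixels. The needle runs from the hub (337,340) to its tip at (308,210). The wedge's inner point is at (345,255), and its outer end is centred at about (349,210). I'll project these onto the dial plane.

```bash
python3 - <<'E'
from h import *
o=get_obs();r=R.from_rotvec(o['tool_rot']);s=load('s3')
X,N,Z=r.apply([1,0,0]),r.apply([0,1,0]),r.apply([0,0,-1])
D=o['tool_pos']+r.apply([0,.012,.155+.063])
def pl(u,v):
    u=98+(u+.5)/4.6-.5;v=208+(v+.5)/4.6-.5
    ray=s['pose'][:3,:3]@np.array([(u-s['cx'])/s['fx'],-(v-s['cy'])/s['fy'],-1]);P=s['pose'][:3,3]
    p=P+ray*((D-P)@N)/(ray@N)-D; return np.array([p@X,p@Z])
c=pl(337,340);print('centre err',c)
for n,a,b in(('needle',(350,402),(308,210)),('needle2',(337,340),(308,210)),('wedge',(337,340),(345,255)),('wedgeout',(337,340),(349,210)),('rim l',(337,340),(165,330)),('rim r',(337,340),(503,330)),('wedge self',(345,255),(349,210))):
    q=pl(*b)-pl(*a);print(n,np.degrees(np.arctan2(*q)),np.hypot(*q))
# colour-based wedge check in unwarped dial
im=s['im'];S=5;G=np.zeros((120*S,120*S,2),np.float32)
g=(np.arange(120*S)/S-60)/1000
yy,zz=np.meshgrid(g,-g);W=D+(c[0]+yy)[...,None]*X+(c[1]+zz)[...,None]*Z
k=(W-s['pose'][:3,3])@s['pose'][:3,:3]
m=cv2.remap(im,(s['cx']-s['fx']*k[...,0]/k[...,2]).astype(np.float32),(s['cy']+s['fy']*k[...,1]/k[...,2]).astype(np.float32),cv2.INTER_CUBIC)
cv2.imwrite('pics/dial.png',m)
E
```

```text
centre err [-0.00365381 -0.0034352 ]
needle 0.9094430654566688 0.059542817084118696
needle2 0.6979730241467306 0.039845638895824674
wedge 16.062529166524996 0.026201575255222403
wedgeout 15.975463523327313 0.039757603819527275
rim l -76.66132223894168 0.0448326104215712
rim r 95.38008504481235 0.04455524777566904
wedge self 15.807180868633294 0.013556117286440832
```

View pics/dial.png

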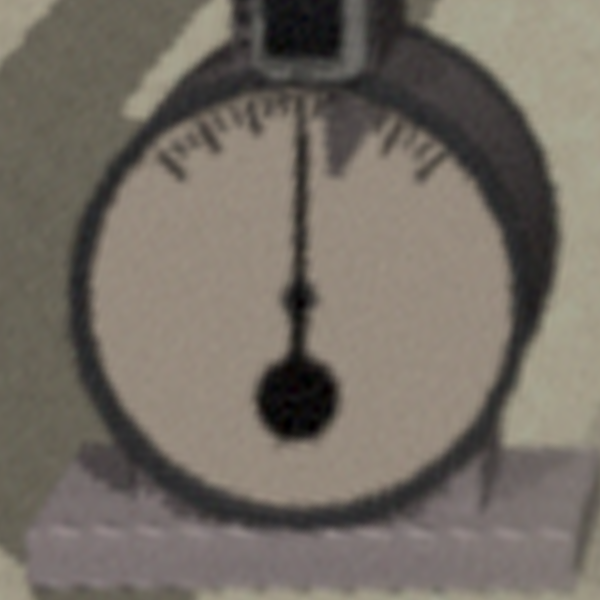

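The wedge reads about 16° and the needle about 0.6° with the gauge base level, so the lean needed is about 15.5°. Now to hover above the crown.

```bash
cat >> h.py <<'E'
def place(lean,up,dx=0,dy=0,L=.277,ox=-.0025):
    rt=down(99.6,lean); n=-rt.apply([0,0,1]); foot=CR+.01*(n-[0,0,1])+[dx,dy,up]
    return foot-rt.apply([ox,0,L]),rt
E
python3 - <<'E'
from h import *
o=get_obs();print(o['tool_pos'])
p,r=place(15.5,.04);print(p,row(p,r))
c=(o['tool_pos'],R.from_rotvec(o['tool_rot']))
E
```

```text
[ 0.59982335 -0.3000278   0.57659584]
[ 0.56368897 -0.07094801  0.43223004] [ 21.315 -15.612   6.942   0.636   0.38   -0.321]
```

{"fn": "arm_command", "kwargs": {"plan": [[[1.5,-1,0.3,0.04,0.02,-0.02],[3.5,-2.5,1,0.1,0.06,-0.05],[5.5,-4,1.7,0.16,0.1,-0.08],[7.5,-5.5,2.4,0.22,0.13,-0.11],[9.5,-7,3,0.28,0.17,-0.14],[11.5,-8.5,3.7,0.34,0.2,-0.17],[13.5,-10,4.4,0.4,0.24,-0.2],[15.5,-11.4,5,0.46,0.28,-0.23],[17.5,-12.8,5.7,0.52,0.31,-0.26],[19.5,-14.3,6.3,0.58,0.35,-0.29],[20.8,-15.3,6.8,0.62,0.37,-0.31],[21.3,-15.6,6.9,0.636,0.38,-0.321]]]}}

```text
t: 9.35
tool_pos: [0.5636, -0.0699, 0.4314]
tool_rot: [-1.885, -2.236, -0.255]
contact_force: [0.5, 0.1, -5.7]
opening: 0.0227
grip_force: 79.3
```

{"fn": "arm_command", "kwargs": {"plan": [[[0,0,0,0,0,0],[0,0,0,0,0,0],[0,0,0,0,0,0],[0,0,0,0,0,0],[0,0,0,0,0,0],[0,0,0,0,0,0]]]}}

```text
t: 9.85
tool_pos: [0.5646, -0.072, 0.4364]
tool_rot: [-1.893, -2.24, -0.262]
contact_force: [0.6, 0.2, -4.3]
opening: 0.0228
grip_force: 79.3
```

```bash
python3 - <<'E'
from h import *
o=get_obs();print(o['t'],o['tool_pos'],o['contact_force'],o['opening'])
p,r=place(15.5,.04);print('hover resid',row(p,r))
for up in(.01,.0):
    p,r=place(15.5,up);print(up,p,row(p,r))
im,d,c=snap('scene','s4');im2,_,_=snap('wrist','w4')
# project crown and foot
s=load('s4')
rr=R.from_rotvec(o['tool_rot']);F=o['tool_pos']+rr.apply([-.0025,0,.277])
for n,P in(('crown',CR),('foot',F)):
    k=s['pose'][:3,:3].T@(P-s['pose'][:3,3]);print(n,s['cx']-s['fx']*k[0]/k[2],s['cy']+s['fy']*k[1]/k[2])
cv2.imwrite('pics/s4.png',cv2.resize(im[110:290,270:450],(600,600),interpolation=cv2.INTER_CUBIC))
E
```

```text
9.85 [ 0.56462728 -0.07197115  0.43639037] [ 0.61522658  0.23902794 -4.2796217 ] 0.02277658696411189
hover resid [ 0.004 -0.079  0.431  0.008  0.005  0.001]
0.01 [ 0.56368897 -0.07094801  0.40223004] [-7.830e-01 -1.030e-01  3.326e+00  8.000e-03  5.000e-03  1.000e-03]
0.0 [ 0.56368897 -0.07094801  0.39223004] [-1.045e+00 -1.120e-01  4.291e+00  8.000e-03  5.000e-03  1.000e-03]
crown 343.7859715767611 213.53334151380596
foot 343.4884607740093 203.83815952790493
```

View pics/s4.png

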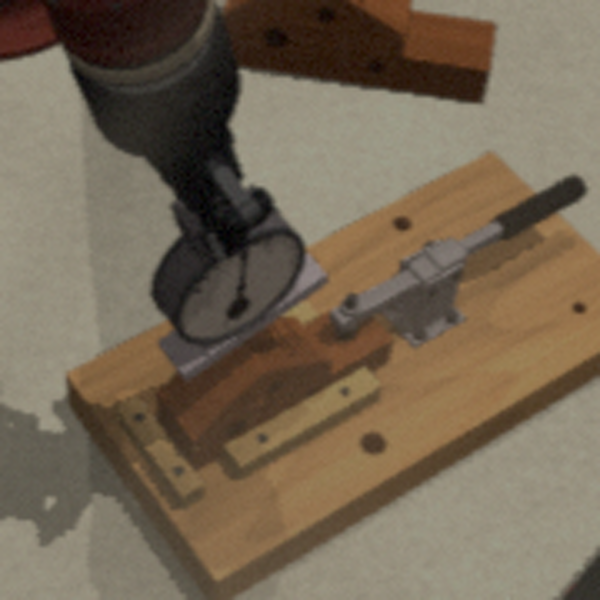

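The gauge hovers over the crown with its base in line with the stud. The handle is home and the foot is on the half-lap. Now I'll lower it gently.

{"fn": "arm_command", "kwargs": {"plan": [[[-0.2,-0.1,0.8,0.004,0.003,0],[-0.4,-0.1,1.7,0.008,0.005,0],[-0.6,-0.1,2.5,0.008,0.005,0],[-0.75,-0.1,3.1,0.008,0.005,0],[-0.8,-0.1,3.3,0.008,0.005,0],[-0.8,-0.1,3.3,0.008,0.005,0],[-0.8,-0.1,3.3,0.008,0.005,0],[-0.8,-0.1,3.3,0.008,0.005,0]]]}}

```text
t: 10.62
tool_pos: [0.5638, -0.0706, 0.4023]
tool_rot: [-1.885, -2.235, -0.257]
contact_force: [0.8, -0.1, -3.7]
opening: 0.0233
grip_force: 79.3
```

```bash
python3 - <<'E'
from h import *
o=get_obs();print(o['tool_pos'],o['contact_force'])
p,r=place(15.5,0);print(p,row(p,r))
E
```

```text
[ 0.56377221 -0.07055222  0.40226775] [ 0.76807384 -0.10357695 -3.71413685]
[ 0.56368897 -0.07094801  0.39223004] [-0.305 -0.015  0.957 -0.    -0.     0.002]
```

{"fn": "arm_command", "kwargs": {"plan": [[[-0.05,0,0.2,0,0,0],[-0.1,0,0.4,0,0,0],[-0.16,0,0.6,0,0,0],[-0.19,0,0.7,0,0,0],[-0.19,0,0.7,0,0,0],[-0.19,0,0.7,0,0,0]]]}}

```text
t: 11.12
tool_pos: [0.5636, -0.0705, 0.3943]
tool_rot: [-1.885, -2.234, -0.256]
contact_force: [-0.1, -0.2, -4.4]
opening: 0.0228
grip_force: 79.3
```

{"fn": "arm_command", "kwargs": {"plan": [[[-0.03,0,0.1,0,0,0],[-0.05,0,0.2,0,0,0],[-0.05,0,0.2,0,0,0],[-0.05,0,0.2,0,0,0]]]}}

```text
t: 11.45
tool_pos: [0.5637, -0.0705, 0.3927]
tool_rot: [-1.885, -2.235, -0.256]
contact_force: [-0.2, -0.2, -2.6]
opening: 0.0226
grip_force: 79.5
```

{"fn": "arm_command", "kwargs": {"plan": [[[-0.02,0,0.05,0,0,0],[-0.03,0,0.1,0,0,0],[-0.03,0,0.1,0,0,0],[-0.03,0,0.1,0,0,0]]]}}

```text
t: 11.78
tool_pos: [0.5637, -0.0706, 0.3925]
tool_rot: [-1.885, -2.235, -0.257]
contact_force: [-2.6, -0.7, 3.2]
opening: 0.0226
grip_force: 80.2
```

In contact at about 7 N net. Letting the needle settle, then one check of the dial.

{"fn": "arm_command", "kwargs": {"plan": [[[0,0,0,0,0,0],[0,0,0,0,0,0],[0,0,0,0,0,0],[0,0,0,0,0,0],[0,0,0,0,0,0],[0,0,0,0,0,0],[0,0,0,0,0,0],[0,0,0,0,0,0],[0,0,0,0,0,0],[0,0,0,0,0,0],[0,0,0,0,0,0],[0,0,0,0,0,0]]]}}

```text
t: 12.78
tool_pos: [0.5637, -0.0706, 0.3925]
tool_rot: [-1.885, -2.235, -0.257]
contact_force: [-1.6, -2.2, 5.3]
opening: 0.0231
grip_force: 80.5
```

```bash
python3 - <<'E'
from h import *
o=get_obs();r=R.from_rotvec(o['tool_rot']);print(o['t'],o['tool_pos'],o['contact_force'],'lean',np.degrees(np.arcsin(r.apply([0,0,1])@JY)))
im,d,c=snap('scene','s5');s=load('s5')
ims=np.mean([im]+[get_image('scene')[0] for _ in range(5)],0).astype(np.uint8)
X,N,Z=r.apply([1,0,0]),r.apply([0,1,0]),r.apply([0,0,-1]);D=o['tool_pos']+r.apply([-.0025,.012,.219])
S=6;g=(np.arange(100*S)/S-50)/1000;yy,zz=np.meshgrid(g,-g);W=D+yy[...,None]*X+zz[...,None]*Z
k=(W-s['pose'][:3,3])@s['pose'][:3,:3]
m=cv2.remap(ims,(s['cx']-s['fx']*k[...,0]/k[...,2]).astype(np.float32),(s['cy']+s['fy']*k[...,1]/k[...,2]).astype(np.float32),cv2.INTER_CUBIC)
cv2.imwrite('pics/dial2.png',m)
E
```

```text
12.7833 [ 0.56373269 -0.07058157  0.39253185] [-1.60537085 -2.20477106  5.28667201] lean 15.497109038224743
```

View pics/dial2.png

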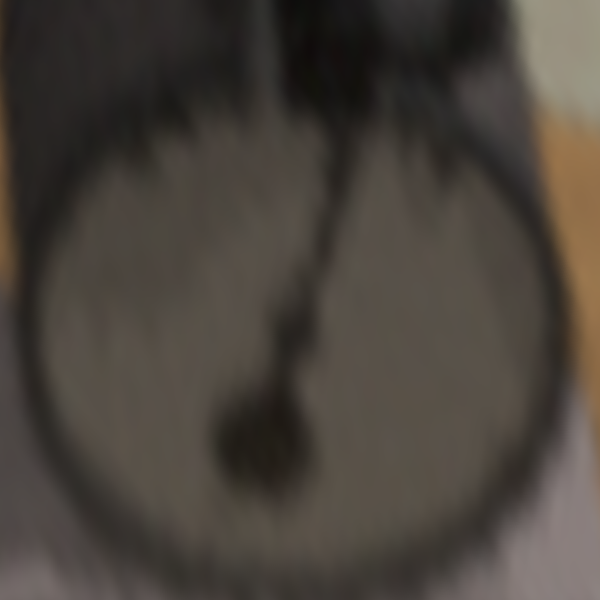

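The needle runs from the bob (262,437) through the hub (293,325) to about (343,130), and it now covers the wedge. The hub sits where it did relative to the tool, so the gauge has not slipped in the pads. The lean is 15.5° and the load about 9 N, so I'm handing in.

```bash
python3 -c "
from station import *
print(finish_job())"
```

```text
the job is handed in; nothing more can be done
None
```

I handed the job in at about 13 s, and no pass or fail verdict came back. The clamp handle is home with its foot on the stud. The gauge is still in the gripper, resting on the crown at about 9 N and leaning 15.5°, with the needle over the set hand as well as I could read it.

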